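# Slide the cover onto the sample case until it clicks

### The job

Close the open sample case: pick the loose cover up off the table, slide it tongue first into the case's rails and push it fully home until its spring tongue clicks in behind the ledge. Do it by feel and gently, never ramming or forcing the cover against the case, then let go; leave the other things on the table where they are.

Things in the scene. Friction and masses are not known exactly. Their poses are not given: they have to be found in the camera images.
- case: open aluminium sample case with two vials lying in it, fixed to the table, 195 mm long (x = -95 to 100 mm), 100 mm wide (y); origin on its underside, z up. The cover enters at the flared -x end and slides along +x in two grooves: rail tops (it slides on them) at z = 34 mm, lips above from z = 42 to 47 mm, over |y| > 35 mm; groove side walls at y = +-44 mm
- mouth (a point): middle of the case's mouth at rail-top height, 95 mm to -x of the case's origin, where the straight grooves begin (they run to the case's far end); the flares reach 16 mm further out. Axes as the case
- home (a point): where the cover's origin lies when its front edge meets the two stop posts, if the dark steel strike plate (bridge 56 mm high near the far end, carrying posts and ledge) is in mid slot; the plate was set by hand up to 20 mm either way along x, unmeasured: feel for it. The tongue snaps 1 to 3 mm before the posts; the hook first touches the ledge about 10 mm before the posts. Axes as the case
- pin (a joint): travel in m of a thin spring pin (5 mm across, under 1 N) that stands 5 mm out of one stop post towards the cover: 0 when free, 0.003 to 0.005 when the cover is fully home
- cover: loose grey cover, about 0.14 kg, lying flat on the table: plate 114 mm (x = -62 to 52 mm) x 84 mm (y) x 6 mm; origin on the middle line of the plate's underside, z up. A grip rib stands across it; a spring tongue sticks out of its front edge (+x). Cover and case must never be pressed together with more than 25 N
- rib (a point): middle of the top of the cover's grip rib, 43 mm above the plate's underside, at cover x = -20 mm; the rib is 10 mm thick along x, 50 mm long along y, upright; its foot, 18 x 54 mm, reaches up to 9.5 mm. Axes as the cover
- front (a point): middle of the plate's front edge at its underside (cover x = 52 mm). From here the dark steel tongue, 24 mm wide, runs 34 mm further to +x, with a hook on top: highest 11 mm above the plate's underside, 19 to 21 mm out, sloping down to the front at 30 degrees; it must pass under the ledge, whose lower edge is 7.5 mm above the rail tops. Pushing it past takes about 4 to 10 N
- tab (a joint): bend of the cover's spring tongue in rad: 0 at rest, grows as the hook is pressed down (about 0.08 to 0.2 under the ledge); back at 0 once it has snapped in behind the ledge
- tape_roll: bystander: roll of tape, 102 mm across, 25 mm high; origin at the centre of its underside
- beaker: bystander: empty clear beaker, 70 mm wide, 86 mm high; origin at the centre of its underside
- vial: bystander: white sample vial with black cap, standing, 26 mm wide, 60 mm high; origin at the centre of its underside
- marker: bystander: black-capped marker pen lying on the table, 132 mm long along its y, 17 mm thick; origin at the centre of its underside
- scoop: bystander: white scoop lying on the table, 120 mm long along its y, 33 mm high; origin at the centre of its underside

How it is judged:
By the outcome, as a careful person would: the job done as asked, in the order asked, and still so for the second after the job is handed in, with the robot touching nothing.
It also fails if it takes over 48 s, if anything falls off the work surface, if the arm or the gripper's body presses on something with over 40 N, if the wrist force passes 120 N, or if a joint passes its speed limit or range.

### The arm

A 7-joint arm with a two-finger parallel gripper is mounted at the origin on the work surface; the furniture and walls round the work are solid. World frame = base frame: x ahead of the robot, y to its left, z up, the work surface at z = 0. Lengths are in m, angles in degrees, forces in N, time in s.
With the tool pointing down it reaches from about 0.4 to 0.925 m from the base axis. Payload 4.1 kg.
Tool frame: the origin (TCP) lies on the centre line of the jaws, within the pads' length; the fingertips stand 11 mm ahead of it and the grasp point (between the pads) lies 8 mm behind it (r.tcp_to_tips is the distance from the TCP to the fingertips, in m); z points along the fingers, y is the line along which they close (so a half turn about z gives the same grasp; the last joint's range is limited). The gripper opens to 85 mm and grips with 20 to 120 N. Pads are 22 mm wide; open, the fingers measure 114 mm over their backs; the gripper's body (76 mm by 85 mm) begins 54 mm behind the grasp point. The pads swing forward as they close: fully open they stand 13 mm farther back than shut.
Start: joints at [-70.646, 22.827, 2.584, 88.041, -1.071, 69.15, -2.905], TCP at [0.275, 0.589, 0.242] pointing down, gripper open.
Joint ranges: [-161.44, 161.44], [-28.35, 127.94], [-78.24, 83.42], [0, 140.83], [-78.03, 258.03], [13.02, 114.36], [-168.23, 168.23]. Speed limits (degrees/s): [147.25, 147.25, 180, 180, 180, 180, 180].

### API

Orientations are given as a 3x3 rotation matrix whose columns are the frame's x, y, z axes.
In Python, from cell import r gives the robot as it stands.
- The arm moves only by the tool play_rows, never from a script. Its arguments are lists of equal length, an entry for each row: "slide": the shift along the tool's x, y, z in mm, a list of three; "dr": the turn, a rotation vector about the tool's x, y, z in rad, a list of three; "claw": the closure, from -1 (fully open) to 1 (shut). A call has 1 to 10 rows; each row is the pose to reach, as a shift and turn from the pose commanded when the call began, along the tool's axes at that moment; what a row does not reach only later rows make up. A row lasts 1/8 s, in which the tool goes at most 62.5 mm and 10.7 degrees, less where a joint would pass 70% of its speed; a pose out of reach is approached as far as the arm can. A call with a gripper value outside its range is refused whole. The fingers move at their own pace and stop on an object; "squeeze" is the grip in N (left out, the last holds). Time passes only in rows, so rows that repeat a pose let the fingers close. It gives the time, the measured TCP pose, the force, the opening and the grip force at its end, in the units of the state.
- r.read_state(): the state, without advancing time (a new reading comes with each control period).
- r.capture(name): name is "scene" or "side" or "wrist"; returns (picture, depth): 480x640x3 uint8, red, green, blue; 480x640 float32, m along the optical axis (not along the pixel's ray), 0 where there is no reading.
- r.calibration(name): a dict with "mtx" (3x3 intrinsics, pixels), "position" and "attitude" of the camera in the world. Camera axes: x right, y down, z forward; pixel columns grow to the right and rows downward; lengths in m; the calibration is good to about 2 mm. A picture is of the moment at which its call begins: read the wrist's pose just before it. calibration takes no time and is no camera call; for the wrist camera it gives the pose at the moment of the call.
- r.job_done(): hands the job in; it is judged then, once.
Trained networks look in the newest picture that a camera, given by its name, has taken for a name from the list of things; names that differ only in an ending like _2 or _b are one class to them, and where a whole thing is asked for, a point or a joint stands for the part that bears it (a point fixed in the world has none). Each returns a list of dicts, best first, with "confidence" (0 to 1); they miss things now and then, are a little off and sometimes report something else, mostly with a low value. They report only what shows in the picture. A call takes as long as a camera call.
- r.recognise(query, camera): "at" ([x, y, z] in m, in world coordinates, good to about 4 mm: the middle of the surface that is visible of it).
- r.regions_of(query, camera): "region" (480x640 bool, what is visible of it).
The state is a dict: "clock": time; "joint_pos": joint angles; "dq": joint speeds; "tau": joint torques, N m; "ee_pos": TCP position; "tcp_rot": TCP orientation; "force": force on the tool from outside, world axes, zero at the start; "moment": the same for the moment, N m; "grip_width": opening from 0.0 (shut) to 1.0 (fully open); "finger_force": force on a finger pad.
Only numpy, scipy, OpenCV 4.12 (cv2) and the standard library are available. Lean on these libraries where they do the work, as an engineer would, in place of code of your own. Each camera call takes 0.05 s, during which the arm holds its last target. There are 200 camera calls.

## Working session

There is one attempt and no reset: what is moved stays moved. The work goes in short steps, Python scripts to look and compute and a tool call to move; the robot and the scene stay as the last step left them, time stands still between calls to the robot, and variables do not carry over. Pictures are saved under pics/ and viewed, at most 10 in all, crops included, and the job is handed in when it is done.

Besides the shell and the picture viewer there is one more tool, called after "Emit:" as name(argument=value, ...) on one line, values as JSON. play_rows: Moves the arm, as the interface text tells. Its arguments: {"type":"object","properties":{"slide":{"type":"array"},"dr":{"type":"array"},"claw":{"type":"array"},"squeeze":{"type":"number"}},"required":["slide","dr","claw"]}

```bash
ls; mkdir -p pics; python3 - <<'E'
from cell import r
import cv2,numpy as np
s=r.read_state();print(s['clock'],s['ee_pos'],s['tcp_rot'],s['force'],s['grip_width'],r.tcp_to_tips)
ims=[]
for c in ['scene','side']:
    p,d=r.capture(c); np.save(f'{c}_d.npy',d); np.save(f'{c}_p.npy',p)
    k=r.calibration(c);print(c,k)
    cv2.imwrite(f'pics/{c}0.png',p[:,:,::-1])
    for q in ['case','cover','rib','front','mouth']:
        try:
            for e in r.recognise(q,c)[:2]:print(c,q,e['confidence'],np.round(e['at'],4))
        except Exception as ex: print(q,ex)
E
```

```text
pics
0.0 [0.27469372 0.5884104  0.24126717] [[-9.06169481e-01  4.22914205e-01 -6.67987044e-04]
 [ 4.22914698e-01  9.06167632e-01 -1.83868984e-03]
 [-1.72299815e-04 -1.94866616e-03 -9.99998087e-01]] [ 0.03114177  0.10833502 -0.13200956] 0.9960257643968143 0.011
scene {'mtx': array([[582.31417439,   0.        , 319.2221696 ],
       [  0.        , 582.31417439, 243.84549   ],
       [  0.        ,   0.        ,   1.        ]]), 'position': array([-0.26263167, -0.57333585,  0.79996557]), 'attitude': array([[ 0.59221684, -0.47645857,  0.64982032],
       [-0.80577615, -0.34817304,  0.47906193],
       [-0.00200325, -0.80731826, -0.59011289]])}
scene case 0.96 [0.6541 0.1117 0.0284]
scene cover 0.59 [ 0.4964 -0.2438  0.0075]
scene rib 0.82 [ 0.4984 -0.246   0.0043]
scene front 0.91 [ 0.4967 -0.2416  0.0067]
scene front 0.59 [ 0.5359 -0.068   0.0389]
scene mouth 0.77 [0.6545 0.1123 0.0275]
side {'mtx': array([[521.416764  ,   0.        , 316.12980071],
       [  0.        , 521.416764  , 249.35739529],
       [  0.        ,   0.        ,   1.        ]]), 'position': array([ 0.5324059 , -0.7905787 ,  0.79582496]), 'attitude': array([[ 0.99946149, -0.02577823,  0.02030311],
       [-0.03235814, -0.6715397 ,  0.7402617 ],
       [-0.0054483 , -0.74052003, -0.6720122 ]])}
side case 0.79 [0.665  0.0888 0.0319]
side cover 0.98 [ 0.5224 -0.2428  0.0069]
side rib 0.71 [ 0.523  -0.2448  0.0071]
side rib 0.38 [ 0.6921 -0.159   0.0254]
side front 0.89 [ 0.521  -0.2483  0.0069]
side front 0.53 [0.6634 0.0874 0.0269]
```

View pics/scene0.png

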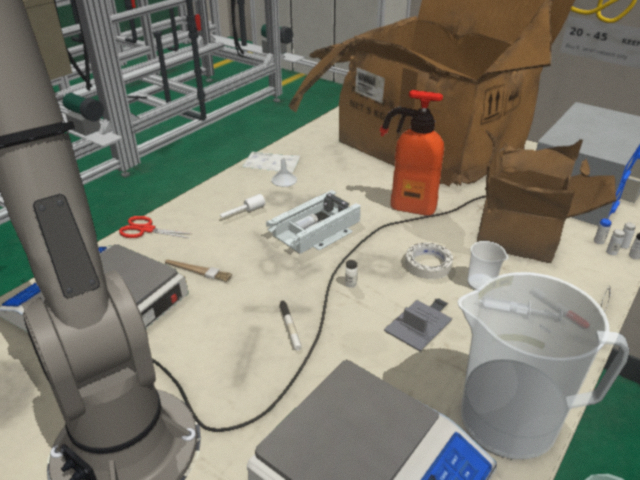

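View pics/side0.png

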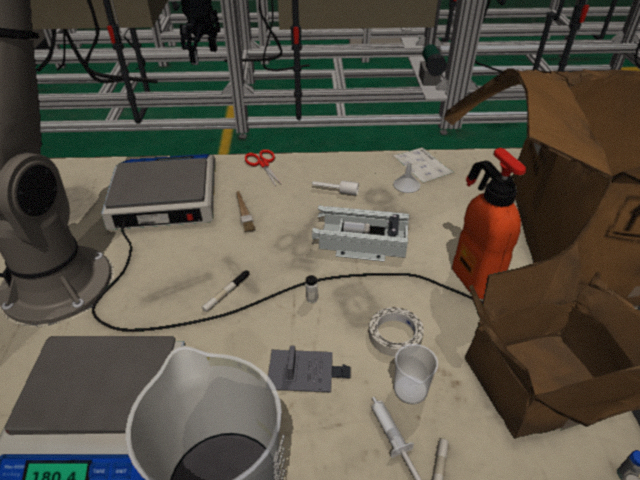

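The cover is at about px (300,370) in side with its tongue pointing right (+x). The case is at (360,232), with the dark strike plate at its right end and the mouth on the left. Next I'll fit both poses from depth.

```bash
cat > h.py <<'E'
import numpy as np,cv2
def cloud(r,c,d,k=None):
    k=k or r.calibration(c);K=k['mtx'];v,u=np.mgrid[:480,:640]
    P=np.stack([(u-K[0,2])/K[0,0]*d,(v-K[1,2])/K[1,1]*d,d],-1)
    return P@k['attitude'].T+k['position']
E
python3 - <<'E'
from cell import r
from h import *
for c in ['side','scene']:
    d=np.load(c+'_d.npy');P=cloud(r,c,d)
    r.capture(c)
    for q in ['cover','case']:
        e=r.regions_of(q,c)[0];m=e['region']&(d>0);X=P[m]
        print(c,q,e['confidence'],m.sum(),'z pct',np.round(np.percentile(X[:,2],[1,10,50,90,99]),4))
        lo,hi=((.002,.012) if q=='cover' else (.038,.052))
        Y=X[(X[:,2]>lo)&(X[:,2]<hi)]
        (cx,cy),(w,h),a=cv2.minAreaRect((Y[:,:2]*1000).astype(np.float32));print(' layer',len(Y),cx,cy,w,h,a)
        if q=='cover':
            Z=X[X[:,2]>.03];print(' rib top',len(Z),Z.mean(0) if len(Z) else 0,Z[:,2].max())
            x,y=Z[:,0],Z[:,1]
        else:
            Z=X[X[:,2]>.052];print(' bridge',len(Z),Z.mean(0))
        if len(Z)>5:
            (cx,cy),(w,h),a=cv2.minAreaRect((Z[:,:2]*1000).astype(np.float32));print('  rect',cx,cy,w,h,a)
E
```

```text
side cover 0.55 2785 z pct [-0.001   0.0034  0.0056  0.0093  0.0434]
 layer 2451 533.5386352539062 -240.4378204345703 88.0979995727539 146.5717315673828 85.40251159667969
 rib top 166 [ 0.50126985 -0.25510706  0.05369831] 0.23999179254266567
  rect 494.5577697753906 -320.7312927246094 212.3916015625 10.77432632446289 84.85372161865234
side case 0.55 4202 z pct [-0.0009  0.0043  0.0279  0.0475  0.0563]
 layer 1201 659.9312744140625 117.21769714355469 107.7673568725586 211.86465454101562 79.64165496826172
 bridge 130 [0.73431511 0.10244355 0.0555622 ]
  rect 734.430908203125 103.04369354248047 70.3022689819336 13.924877166748047 79.08488464355469
scene cover 0.67 2011 z pct [0.0007 0.0049 0.0076 0.0318 0.0452]
 layer 1564 529.884033203125 -239.42694091796875 89.06993103027344 148.23788452148438 84.677978515625
 rib top 216 [ 0.49710454 -0.23972976  0.03961395] 0.04665246599360917
  rect 499.56829833984375 -239.43699645996094 50.2296257019043 14.238743782043457 85.21622467041016
scene case 0.97 3436 z pct [0.0018 0.0064 0.0294 0.0492 0.0577]
 layer 1000 658.2166137695312 119.2828369140625 107.51785278320312 214.4187774658203 79.0363998413086
 bridge 133 [0.7225731  0.10581355 0.0561533 ]
  rect 652.5521240234375 117.91404724121094 94.18695068359375 206.0397491455078 77.35387420654297
```

```bash
cat >> h.py <<'E'
from scipy.spatial.transform import Rotation as Ro
def Rt(yaw):  # tool down, tool y along yaw (deg)
    a=np.radians(yaw);y=np.array([np.cos(a),np.sin(a),0]);z=np.array([0,0,-1.]);return np.stack([np.cross(y,z),y,z],1)
def rel(s,p,yaw):
    R=np.array(s['tcp_rot']);print('slide',np.round(R.T@(np.array(p)-s['ee_pos'])*1000,1),'dr',np.round(Ro.from_matrix(R.T@Rt(yaw)).as_rotvec(),4))
E
python3 - <<'E'
from cell import r
from h import *
s=r.read_state()
rel(s,[.50,.2,.25],28);rel(s,[.5,-.238,.25],-5)
k=r.calibration('wrist');print(np.array(s['tcp_rot']).T@(k['position']-s['ee_pos']),np.array(s['tcp_rot']).T@k['attitude'])
P=cloud(r,'side',np.load('side_d.npy'))
for n,v,u in [('pitcher',(360,479),(130,280))]:
    X=P[v[0]:v[1],u[0]:u[1]].reshape(-1,3);X=X[X[:,2]>.08];print(X.min(0),X.max(0))
E
```

```text
slide [-368.5 -257.3   -7.7] dr [ 1.000e-04 -1.000e-04  6.454e-01]
slide [-553.7 -654.2   -7.7] dr [ 1.0000e-04 -1.0000e-04  1.2213e+00]
[ 0.0808867   0.00081469 -0.13273814] [[ 2.54215806e-04 -9.48783114e-01 -3.15928058e-01]
 [ 9.99999495e-01 -6.60662200e-05  1.00307074e-03]
 [-9.72568755e-04 -3.15928154e-01  9.48782618e-01]]
[ 0.24480708 -0.7905787   0.08001407] [ 0.5324059  -0.27115936  0.79582496]
```

Emit:
play_rows(slide=[[-368, -257, 0], [-368, -257, 0], [-368, -257, 0], [-368, -257, 0], [-368, -257, 0], [-368, -257, 0], [-554, -654, 0], [-554, -654, 0], [-554, -654, 0], [-554, -654, 0]], dr=[[0, 0, 0.17], [0, 0, 0.34], [0, 0, 0.5], [0, 0, 0.64], [0, 0, 0.75], [0, 0, 0.85], [0, 0, 0.95], [0, 0, 1.05], [0, 0, 1.15], [0, 0, 1.22]], claw=[-1, -1, -1, -1, -1, -1, -1, -1, -1, -1])

```text
clock: 2.15
ee_pos: [0.4814, 0.0132, 0.2427]
tcp_rot: [[0.088, 0.996, 0.001], [0.996, -0.088, 0.001], [0.001, 0.001, -1.0]]
force: [0.6, 0.2, 0.1]
grip_width: 1.0
finger_force: 0.0
```

```bash
python3 - <<'E'
from cell import r
from h import *
s=r.read_state();print(s['clock'],s['ee_pos'],s['joint_pos']);rel(s,[.5,-.25,.25],-5)
E
```

```text
2.15 [0.48142551 0.01318419 0.2427134 ] [-37.06112128   5.92223863  32.88504218 111.00979033  -3.62127254
  63.97904547  -7.78078518]
slide [-260.5   41.7   -7.5] dr [ 0.0012 -0.0009 -0.0009]
```

Emit:
play_rows(slide=[[-65, 10, 0], [-130, 20, 0], [-190, 30, 0], [-240, 42, 0], [-250, 42, 0], [-250, 42, 0]], dr=[[0, 0, 0], [0, 0, 0], [0, 0, 0], [0, 0, 0], [0, 0, 0], [0, 0, 0]], claw=[-1, -1, -1, -1, -1, -1])

```text
clock: 2.9
ee_pos: [0.5015, -0.2377, 0.2421]
tcp_rot: [[0.087, 0.996, -0.0], [0.996, -0.087, 0.001], [0.001, -0.0, -1.0]]
force: [0.7, 0.0, -0.2]
grip_width: 1.001
finger_force: 0.0
```

```bash
python3 - <<'E'
from cell import r
from h import *
s=r.read_state();print(s['clock'],s['ee_pos'],s['joint_pos'])
k=r.calibration('wrist');p,d=r.capture('wrist');np.save('w1_d.npy',d);np.save('w1_p.npy',p);cv2.imwrite('pics/w1.png',p[:,:,::-1])
P=cloud(r,'wrist',d,k)
for q in ['cover','rib']:
  for e in r.regions_of(q,'wrist')[:2]:
    m=e['region']&(d>0);X=P[m];print(q,e['confidence'],m.sum(),np.percentile(X[:,2],[1,50,99]))
    for lo,hi in ((.003,.009),(.039,.048)):
        Y=X[(X[:,2]>lo)&(X[:,2]<hi)]
        if len(Y)>9:print('  ',len(Y),Y.mean(0),cv2.minAreaRect((Y[:,:2]*1000).astype(np.float32)))
E
```

```text
2.9 [ 0.50150836 -0.23768256  0.24213618] [-13.50724699  16.64840832  42.26280057 102.04662383 -12.19832969
  66.00021683  27.56802302]
cover 0.84 11805 [0.00346327 0.00728688 0.04474331]
   10101 [ 0.52252034 -0.23621411  0.00709479] ((532.6080932617188, -239.1575164794922), (83.55162048339844, 148.22427368164062), 84.93431854248047)
   684 [ 0.50120923 -0.23576009  0.04386617] ((501.25897216796875, -236.5819091796875), (49.61629867553711, 9.49948787689209), 84.73554229736328)
cover 0.3 1061 [0.00607866 0.01467528 0.01768388]
   65 [ 0.34365291 -0.07711263  0.00764674] ((343.5723571777344, -76.99691772460938), (39.91996765136719, 1.899259090423584), 51.53547668457031)
rib 0.73 11868 [0.00245231 0.00728173 0.04474208]
   10097 [ 0.52251544 -0.23621158  0.00709468] ((532.6080932617188, -239.1575164794922), (83.55162048339844, 148.22427368164062), 84.93431854248047)
   684 [ 0.50120923 -0.23576009  0.04386617] ((501.25897216796875, -236.5819091796875), (49.61629867553711, 9.49948787689209), 84.73554229736328)
```

View pics/w1.png

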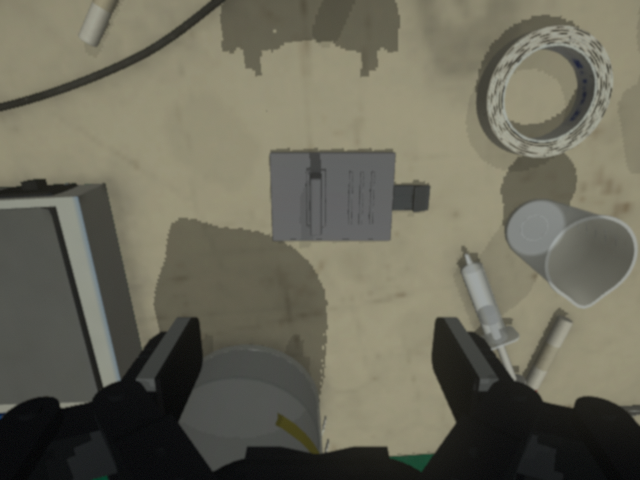

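```bash
python3 - <<'E'
from cell import r
from h import *
for c in ['side','scene']:
    X=cloud(r,c,np.load(c+'_d.npy')).reshape(-1,3)
    X=X[(X[:,2]>.03)&(X[:,2]<.35)&(abs(X[:,0]-.5)<.13)&(abs(X[:,1]+.237)<.13)]
    X=X[~((abs(X[:,0]-.5)<.03)&(abs(X[:,1]+.237)<.04))]
    print(c,len(X));
    if len(X): print(X.min(0),X.max(0)); print(np.round(X[np.argsort(-X[:,1])[:5]],3)); print(np.round(X[np.argsort(-X[:,2])[:5]],3))
E
```

```text
side 54
[ 0.37015291 -0.36686243  0.22951402] [ 0.38659017 -0.3597911   0.2407691 ]
[[ 0.371 -0.36   0.238]
 [ 0.378 -0.362  0.238]
 [ 0.371 -0.362  0.239]
 [ 0.375 -0.362  0.239]
 [ 0.371 -0.362  0.237]]
[[ 0.374 -0.365  0.241]
 [ 0.375 -0.364  0.241]
 [ 0.381 -0.365  0.24 ]
 [ 0.379 -0.367  0.24 ]
 [ 0.383 -0.367  0.24 ]]
scene 24
[ 0.37092111 -0.36699629  0.22965595] [ 0.3863248  -0.36176116  0.24181592]
[[ 0.373 -0.362  0.24 ]
 [ 0.376 -0.362  0.24 ]
 [ 0.38  -0.364  0.24 ]
 [ 0.375 -0.364  0.241]
 [ 0.372 -0.364  0.242]]
[[ 0.372 -0.364  0.242]
 [ 0.375 -0.364  0.241]
 [ 0.375 -0.367  0.241]
 [ 0.377 -0.365  0.241]
 [ 0.374 -0.365  0.241]]
```

Emit:
play_rows(slide=[[1, -0.5, 60], [1, -0.5, 120], [1, -0.5, 150], [1, -0.5, 160], [1, -0.5, 160]], dr=[[0, 0, 0.003], [0, 0, 0.003], [0, 0, 0.003], [0, 0, 0.003], [0, 0, 0.003]], claw=[-1, -1, -1, -1, -1])

```text
clock: 3.68
ee_pos: [0.502, -0.2357, 0.0826]
tcp_rot: [[0.087, 0.996, 0.0], [0.996, -0.087, 0.0], [0.0, 0.0, -1.0]]
force: [-0.9, 0.5, 0.1]
grip_width: 1.003
finger_force: 0.0
```

Emit:
play_rows(slide=[[-0.5, -1, 30], [-0.5, -1, 50], [-0.5, -1, 57.5], [-0.5, -1, 57.5], [-0.5, -1, 57.5], [-0.5, -1, 57.5], [-0.5, -1, 57.5], [-0.5, -1, 57.5], [-0.5, -1, 57.5]], dr=[[0, 0, 0], [0, 0, 0], [0, 0, 0], [0, 0, 0], [0, 0, 0], [0, 0, 0], [0, 0, 0], [0, 0, 0], [0, 0, 0]], claw=[-1, -1, -1, -1, 1, 1, 1, 1, 1], squeeze=60)

```text
clock: 4.8
ee_pos: [0.5006, -0.2371, 0.0251]
tcp_rot: [[0.089, 0.996, 0.001], [0.996, -0.089, -0.0], [-0.0, 0.001, -1.0]]
force: [0.2, -0.6, 1.8]
grip_width: 0.105
finger_force: 59.4
```

Emit:
play_rows(slide=[[0, 0, -30], [0, 0, -80], [0, 0, -130], [0, 0, -190], [0, 0, -240], [0, 0, -260], [0, 0, -260]], dr=[[0, 0, 0], [0, 0, 0], [0, 0, 0], [0, 0, 0], [0, 0, 0], [0, 0, 0], [0, 0, 0]], claw=[1, 1, 1, 1, 1, 1, 1])

```text
clock: 5.68
ee_pos: [0.5008, -0.2373, 0.2859]
tcp_rot: [[0.089, 0.996, 0.003], [0.996, -0.089, -0.0], [-0.0, 0.003, -1.0]]
force: [-0.7, -0.4, -1.5]
grip_width: 0.112
finger_force: 59.0
```

```bash
python3 - <<'E'
from cell import r
from h import *
P=cloud(r,'side',np.load('side_d.npy'));p=np.load('side_p.npy').astype(int)
m=(p[...,0]>150)&(p[...,1]<110)&(p[...,2]<80);m[:,:440]=0;m[300:]=0;X=P[m];X=X[(X[:,2]>.02)&(X[:,2]<.5)];print('bottle',np.percentile(X,[1,99],axis=0))
s=r.read_state();print(s['ee_pos'],s['force'],s['grip_width']);rel(s,[.62,.06,.32],-10.5)
E
```

```text
bottle [[ 0.87478493 -0.07507149  0.17746664]
 [ 0.92316623  0.00605281  0.30257418]]
[ 0.50084264 -0.2372882   0.28592553] [-0.69163891 -0.35103578 -1.54020578] 0.11210478321396104
slide [306.7  92.4 -33.8] dr [ 0.0029 -0.0001  0.0944]
```

Emit:
play_rows(slide=[[60, 18, -20], [120, 36, -34], [180, 54, -34], [240, 72, -34], [290, 88, -34], [307, 92, -34], [307, 92, -34], [307, 92, -34]], dr=[[0, 0, 0.02], [0, 0, 0.04], [0, 0, 0.06], [0, 0, 0.08], [0, 0, 0.094], [0, 0, 0.094], [0, 0, 0.094], [0, 0, 0.094]], claw=[1, 1, 1, 1, 1, 1, 1, 1])

```text
clock: 6.68
ee_pos: [0.6185, 0.0576, 0.3182]
tcp_rot: [[0.186, 0.983, -0.001], [0.983, -0.186, -0.002], [-0.002, -0.001, -1.0]]
force: [-0.4, -0.5, -0.3]
grip_width: 0.107
finger_force: 58.9
```

```bash
python3 - <<'E'
from cell import r
from h import *
s=r.read_state();print(s['clock'],s['ee_pos'],s['tcp_rot'])
k=r.calibration('wrist');p,d=r.capture('wrist');np.save('w2_d.npy',d);np.save('w2_k.npy',k,allow_pickle=True);cv2.imwrite('pics/w2.png',p[:,:,::-1])
P=cloud(r,'wrist',d,k)
for q in ['case']:
  for e in r.regions_of(q,'wrist')[:2]:
    m=e['region']&(d>0);X=P[m];print(q,e['confidence'],m.sum(),np.percentile(X[:,2],[1,50,99]))
    np.save('case_m.npy',m)
    for lo,hi in ((-1,1),(.041,.052),(.052,.07)):
        Y=X[(X[:,2]>lo)&(X[:,2]<hi)]
        if len(Y)>9:print('  ',len(Y),Y.mean(0),cv2.minAreaRect((Y[:,:2]*1000).astype(np.float32)))
E
```

```text
6.675 [0.61847775 0.05764444 0.31823475] [[ 0.18553074  0.98263754 -0.00134768]
 [ 0.98263679 -0.18553278 -0.00158947]
 [-0.00181191 -0.00102938 -0.99999783]]
case 0.97 24737 [0.0037465  0.02611918 0.05806123]
   24737 [0.664548   0.12327595 0.02769438] ((658.4060668945312, 120.8932876586914), (140.15872192382812, 229.30123901367188), 79.45577239990234)
   7694 [0.66341141 0.12453562 0.04861821] ((659.098876953125, 121.82872009277344), (102.40263366699219, 210.87367248535156), 79.34184265136719)
   1289 [0.72757572 0.1091495  0.05689841] ((658.8276977539062, 123.39482116699219), (93.3463134765625, 210.06536865234375), 80.15446472167969)
```

View pics/w2.png

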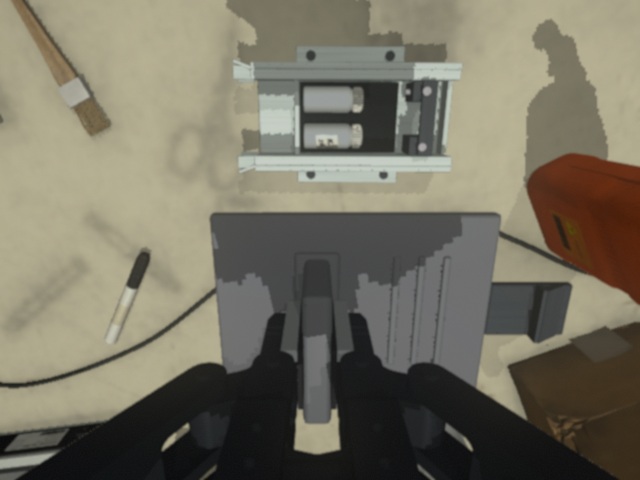

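The wrist view shows the whole case: mouth flares at px (245,115), far end at (455,115), strike plate at (425,118). The held cover is level, with its edge at row 215. Next I'll refine the case and held-cover poses in the same image.

```bash
python3 - <<'E'
from cell import r
from h import *
d=np.load('w2_d.npy');k=np.load('w2_k.npy',allow_pickle=True).item();P=cloud(r,'wrist',d,k)
m=np.load('case_m.npy');X=P[m]
L=X[(X[:,2]>.043)&(X[:,2]<.055)]
best=None
for yaw in np.arange(-12.5,-8.5,.1):   # sharpest lateral histogram
    a=np.radians(yaw);v=-L[:,0]*np.sin(a)+L[:,1]*np.cos(a)
    h=np.histogram(v,np.arange(v.min()-.002,v.max()+.002,.0005))[0];sc=(h**2).sum()
    if best is None or sc>best[0]:best=(sc,yaw)
yaw=best[1];print('yaw',yaw)
a=np.radians(yaw);c=np.array([.6645,.119]);ex=np.array([np.cos(a),np.sin(a)]);ey=np.array([-ex[1],ex[0]])
def cf(X):return np.c_[(X[:,:2]-c)@ex,(X[:,:2]-c)@ey,X[:,2]]*1000
Q=cf(L);mid=abs(Q[:,0])<70
print('lip y hist (|x|<70)');h,b=np.histogram(Q[mid,1],np.arange(-60,61,2));print([(int(x),int(n)) for x,n in zip(b,h) if n>3])
for s in (1,-1):
    q=Q[(Q[:,1]*s>20)];print(s,'x range',np.percentile(q[:,0],[.5,99.5]),'z',np.median(q[:,2]))
    for x0 in (-105,-90,-60,-30,0,30,60,85):
        g=q[abs(q[:,0]-x0)<8];print('   ',x0,np.round(np.percentile(g[:,1],[2,98]),1) if len(g)>5 else None)
B=cf(X[X[:,2]>.0535]);B=B[abs(B[:,1])<33];print('bridge x',np.percentile(B[:,0],[2,50,98]),'y',np.percentile(B[:,1],[2,98]),'z',np.median(B[:,2]))
# held cover
s=r.read_state();T=(P.reshape(-1,3)-s['ee_pos'])@np.array(s['tcp_rot'])*1000
T=T.reshape(480,640,3);w=T[200:420,150:600].reshape(-1,3);w=w[(w[:,2]>12)&(w[:,2]<30)&(abs(w[:,0])<60)&(abs(w[:,1])<120)]
pl=w[(w[:,1]<55)|0];print('plate z(tool)',np.median(pl[:,2]));
pl=w[abs(w[:,2]-np.median(pl[:,2]))<4]
print('x max by y',[(y,np.round(np.percentile(pl[abs(pl[:,1]-y)<5,0],99),1)) for y in (-35,-15,40,60)])
A=np.c_[pl[:,:2],np.ones(len(pl))];print('plane',np.linalg.lstsq(A,pl[:,2],rcond=None)[0])
for x in (30,36,40):
    g=pl[(abs(pl[:,0]-x)<2)];print('y range at x',x,np.percentile(g[:,1],[1,99]))
t=T[270:345,480:590].reshape(-1,3);t=t[(abs(t[:,1]-90)<25)&(t[:,2]<40)];print('tongue x',np.percentile(t[:,0],[2,98]),'y max',np.percentile(t[:,1],98))
E
```

```text
yaw -10.700000000000006
lip y hist (|x|<70)
[(-50, 135), (-48, 280), (-46, 285), (-44, 283), (-42, 281), (-40, 282), (-38, 284), (-36, 311), (-34, 119), (-32, 20), (-30, 21), (-28, 19), (-26, 22), (-24, 23), (-22, 24), (-20, 26), (-18, 20), (-16, 10), (16, 12), (18, 22), (20, 32), (22, 23), (24, 21), (26, 28), (28, 27), (30, 20), (32, 23), (34, 27), (36, 349), (38, 302), (40, 406), (42, 349), (44, 303), (46, 452), (48, 305), (50, 197)]
1 x range [-109.80595828   98.19859934] z 48.66243810937373
    -105 [36.7 52. ]
    -90 [36.8 51.3]
    -60 [36.8 51.3]
    -30 [36.8 51.3]
    0 [36.8 50.4]
    30 [36.1 50.4]
    60 [20.2 50.4]
    85 [36.  50.4]
-1 x range [-109.61830364   97.74450496] z 48.588676711566414
    -105 [-48.5 -33.7]
    -90 [-47.4 -33.7]
    -60 [-48.4 -33.8]
    -30 [-48.4 -33.8]
    0 [-48.4 -33.8]
    30 [-48.4 -33.9]
    60 [-48.3 -20.9]
    85 [-48.3 -34.1]
bridge x [62.8825554  69.39919965 76.47553602] y [-31.70951152  32.04595191] z 57.305274779278854
plate z(tool) 22.942652023608797
x max by y [(-35, np.float64(42.0)), (-15, np.float64(42.0)), (40, np.float64(42.1)), (60, np.float64(42.1))]
plane [5.96075951e-03 4.36419820e-03 1.93394439e+01]
y range at x 30 [-40.85257404  70.85521243]
y range at x 36 [-40.94037217  70.87964279]
y range at x 40 [-40.17151877  70.69655091]
tongue x [-11.19510418  15.79202655] y max 104.92100250062823
```

```bash
cat >> h.py <<'E'
C=np.array([.66445,.1203]);YAW=-10.9
def cw(x,y=0):
    a=np.radians(YAW);return C+np.array([np.cos(a)*x-np.sin(a)*y,np.sin(a)*x+np.cos(a)*y])/1000
def st(s):
    a=np.radians(YAW);d=(np.array(s['ee_pos'][:2])-C)*1000;R=np.array(s['tcp_rot']);c,n=np.cos(a),np.sin(a);f=s['force']
    print('t',s['clock'],'case x,y,z',np.round([d@[c,n],d@[-n,c],s['ee_pos'][2]*1000],2),'yaw',np.degrees(np.arctan2(R[1,1],R[0,1])).round(2),'F case',np.round([f[0]*c+f[1]*n,-f[0]*n+f[1]*c,f[2]],2),'M',np.round(s['moment'],2))
E
python3 - <<'E'
from cell import r
from h import *
s=r.read_state();st(s)
print(cw(-232),cw(-135));rel(s,[*cw(-232),.1],YAW);rel(s,[*cw(-232),.06],YAW)
for q in ['scoop','marker','vial']:
  r.capture('side')
  for e in r.recognise(q,'side')[:1]:print(q,e)
E
```

```text
t 6.775 case x,y,z [-33.06 -70.06 318.94] yaw -10.72 F case [-0.55 -0.89 -1.34] M [-0.01  0.02 -0.01]
[0.43663558 0.16417014] [0.53188557 0.14582788]
slide [  70.8 -198.7  218.9] dr [0.     0.0005 0.0032]
slide [  70.8 -198.7  258.9] dr [0.     0.0005 0.0032]
scoop {'at': [0.6275, 0.297, 0.0121], 'confidence': 0.7}
marker {'at': [0.3629, -0.046, 0.0129], 'confidence': 0.68}
vial {'at': [0.5424, -0.0721, 0.0369], 'confidence': 0.68}
```

Emit:
play_rows(slide=[[20, -55, 0], [40, -110, 20], [60, -160, 50], [71, -199, 90], [71, -199, 140], [71, -199, 190], [71, -199, 219], [71, -199, 219], [71, -199, 219]], dr=[[0, 0, 0.003], [0, 0, 0.003], [0, 0, 0.003], [0, 0, 0.003], [0, 0, 0.003], [0, 0, 0.003], [0, 0, 0.003], [0, 0, 0.003], [0, 0, 0.003]], claw=[1, 1, 1, 1, 1, 1, 1, 1, 1])

```text
clock: 8.2
ee_pos: [0.4377, 0.1671, 0.1011]
tcp_rot: [[0.185, 0.983, 0.002], [0.983, -0.185, 0.001], [0.002, 0.002, -1.0]]
force: [0.9, -0.0, -0.3]
grip_width: 0.106
finger_force: 59.3
```

```bash
python3 - <<'E'
from cell import r
from h import *
s=r.read_state();st(s);print(s['joint_pos']);rel(s,[*cw(-232),.06],YAW)
p,d=r.capture('side');cv2.imwrite('pics/s2.png',cv2.resize(p[100:360,120:480,::-1],None,fx=2,fy=2))
k=r.calibration('wrist');p,d=r.capture('wrist');P=cloud(r,'wrist',d,k);np.save('w3.npy',P);cv2.imwrite('pics/w3.png',p[:,:,::-1])
E
```

```text
t 8.2 case x,y,z [-231.52    3.05  101.08] yaw -10.67 F case [ 0.9   0.15 -0.27] M [ 0.05 -0.04  0.02]
[-53.0983929   16.13221841  31.21002448 121.3504541  -11.72891564
  45.2135776  -25.26392524]
slide [-3.1 -0.6 41.1] dr [ 0.0019 -0.0016  0.0041]
```

View pics/s2.png

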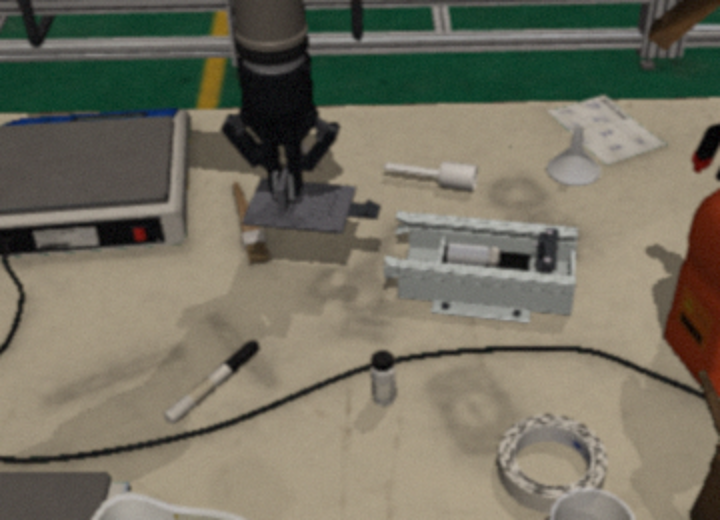

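View pics/w3.png

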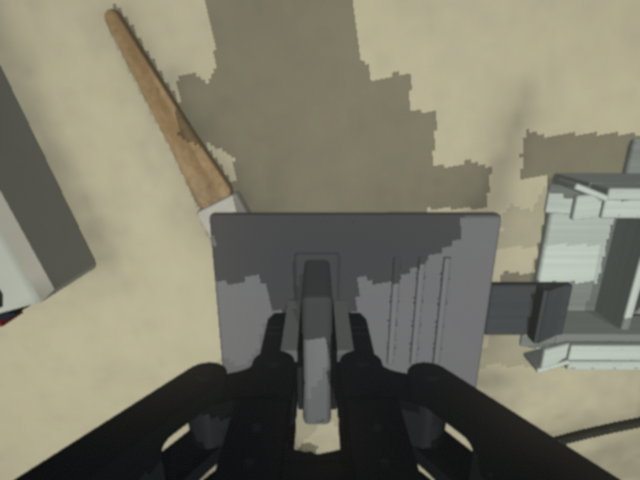

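The side view shows the cover held level in line with the case, with its tongue pointing at the mouth. The wrist view shows the flared mouth at px (545,270) and the tongue at (530,308). Next I'll lower to rail height and recheck the lateral alignment up close.

Emit:
play_rows(slide=[[-3, -0.5, 20], [-3, -0.5, 41], [-3, -0.5, 41], [-3, -0.5, 41]], dr=[[0, 0, 0.004], [0, 0, 0.004], [0, 0, 0.004], [0, 0, 0.004]], claw=[1, 1, 1, 1])

```text
clock: 8.8
ee_pos: [0.4365, 0.1643, 0.06]
tcp_rot: [[0.189, 0.982, 0.002], [0.982, -0.189, 0.001], [0.002, 0.002, -1.0]]
force: [1.1, -0.5, -0.6]
grip_width: 0.109
finger_force: 59.3
```

```bash
python3 - <<'E'
from cell import r
from h import *
s=r.read_state();st(s);rel(s,[*cw(-232),.06],YAW)
k=r.calibration('wrist');p,d=r.capture('wrist');P=cloud(r,'wrist',d,k).reshape(-1,3)
T=(P-s['ee_pos'])@np.array(s['tcp_rot'])*1000
a=np.radians(YAW)
m=(d.ravel()>0)
def prof(zlo,zhi,ylo,yhi):
    g=T[m&(T[:,2]>zlo)&(T[:,2]<zhi)&(T[:,1]>ylo)&(T[:,1]<yhi)&(abs(T[:,0])<75)]
    for s_ in (1,-1):
        q=g[g[:,0]*s_>20];print(zlo,s_,len(q),np.round(np.percentile(q[:,0],[1,5,50,95,99]),1) if len(q) else 0,'z',np.median(q[:,2]) if len(q) else 0, 'ymin',q[:,1].min() if len(q) else 0)
prof(8,18,140,170);prof(8,18,112,140);prof(8,18,170,220)
g=T[m&(T[:,1]>-45)&(T[:,1]<75)&(abs(T[:,2]-19.3)<3)&(abs(T[:,0])<60)];print('cover edge',np.percentile(g[:,0],[99]),np.median(g[:,2]))
E
```

```text
t 8.8 case x,y,z [-2.322e+02  1.200e-01  6.002e+01] yaw -10.88 F case [ 1.2  -0.3  -0.59] M [-0.01  0.1  -0.01]
slide [-0.1  0.2  0. ] dr [ 0.0018 -0.0017  0.0003]
8 1 0 0 z 0 ymin 0
8 -1 151 [-50.1 -49.4 -43.6 -35.2 -34.6] z 11.980071722314296 ymin 140.00586477313126
8 1 44 [35.3 37.9 50.3 51.6 51.7] z 16.72408050301288 ymin 120.39524858547534
8 -1 1396 [-51.1 -49.9 -42.  -35.1 -34.6] z 11.494222814597094 ymin 120.08416770349358
8 1 0 0 z 0 ymin 0
8 -1 0 0 z 0 ymin 0
cover edge [42.09134052] 17.932426970682492
```

Emit:
play_rows(slide=[[0, 10, 0], [0, 25, 0], [0, 40, 0], [0, 45, 0], [0, 49, 0], [0, 53, 0], [0, 57, 0], [0, 61, 0], [0, 65, 0], [0, 65, 0]], dr=[[0.002, -0.002, 0], [0.002, -0.002, 0], [0.002, -0.002, 0], [0.002, -0.002, 0], [0.002, -0.002, 0], [0.002, -0.002, 0], [0.002, -0.002, 0], [0.002, -0.002, 0], [0.002, -0.002, 0], [0.002, -0.002, 0]], claw=[1, 1, 1, 1, 1, 1, 1, 1, 1, 1])

```text
clock: 10.1
ee_pos: [0.4996, 0.1515, 0.0589]
tcp_rot: [[0.189, 0.982, -0.002], [0.982, -0.189, -0.001], [-0.002, -0.002, -1.0]]
force: [-0.1, 0.2, -0.6]
grip_width: 0.105
finger_force: 59.4
```

```bash
python3 - <<'E'
from cell import r
from h import *
s=r.read_state();st(s);rel(s,[*cw(-150),.06],YAW)
E
```

```text
t 10.1 case x,y,z [-167.76   -0.51   58.87] yaw -10.89 F case [-0.14  0.19 -0.59] M [-0.02  0.03  0.07]
slide [ 0.5 17.8 -1.2] dr [-0.0016  0.0018  0.0001]
```

Emit:
play_rows(slide=[[0.5, 0, -1], [0.5, 3, -1], [0.5, 6, -1], [0.5, 9, -1], [0.5, 12, -1], [0.5, 15, -1], [0.5, 18, -1], [0.5, 21, -1], [0.5, 24, -1], [0.5, 24, -1]], dr=[[-0.002, 0.002, 0], [-0.002, 0.002, 0], [-0.002, 0.002, 0], [-0.002, 0.002, 0], [-0.002, 0.002, 0], [-0.002, 0.002, 0], [-0.002, 0.002, 0], [-0.002, 0.002, 0], [-0.002, 0.002, 0], [-0.002, 0.002, 0]], claw=[1, 1, 1, 1, 1, 1, 1, 1, 1, 1])

```text
clock: 11.35
ee_pos: [0.5232, 0.1474, 0.0598]
tcp_rot: [[0.189, 0.982, 0.0], [0.982, -0.189, 0.0], [0.0, 0.0, -1.0]]
force: [0.4, 0.1, -1.5]
grip_width: 0.103
finger_force: 59.4
```

```bash
python3 - <<'E'
from cell import r
from h import *
s=r.read_state();st(s);rel(s,[*cw(-120),.06],YAW)
E
```

```text
t 11.35 case x,y,z [-1.4382e+02 -5.0000e-02  5.9810e+01] yaw -10.89 F case [ 0.36  0.16 -1.55] M [-0.   -0.05  0.03]
slide [ 0.  23.8 -0.2] dr [ 0.0003 -0.0001  0.0001]
```

Emit:
play_rows(slide=[[0, 4, 0], [0, 8, 0], [0, 12, 0], [0, 16, 0], [0, 20, 0], [0, 25, 0], [0, 30, 0], [0, 35, 0], [0, 40, 0], [0, 40, 0]], dr=[[0, 0, 0], [0, 0, 0], [0, 0, 0], [0, 0, 0], [0, 0, 0], [0, 0, 0], [0, 0, 0], [0, 0, 0], [0, 0, 0], [0, 0, 0]], claw=[1, 1, 1, 1, 1, 1, 1, 1, 1, 1])

```text
clock: 12.6
ee_pos: [0.5627, 0.1398, 0.0598]
tcp_rot: [[0.189, 0.982, 0.0], [0.982, -0.189, 0.0], [0.0, 0.0, -1.0]]
force: [-0.1, -0.1, -2.0]
grip_width: 0.107
finger_force: 59.4
```

```bash
python3 - <<'E'
from cell import r
from h import *
s=r.read_state();st(s);rel(s,[*cw(-60),.06],YAW)
E
```

```text
t 12.6 case x,y,z [-1.0359e+02 -8.0000e-02  5.9830e+01] yaw -10.9 F case [-0.06 -0.09 -1.99] M [0.05 0.05 0.01]
slide [ 0.1 43.6 -0.1] dr [ 0.0005 -0.0001 -0.    ]
```

Emit:
play_rows(slide=[[0, 5, 0], [0, 10, 0], [0, 15, 0], [0, 20, 0], [0, 25, 0], [0, 30, 0], [0, 35, 0], [0, 39, 0], [0, 42, 0], [0, 43, 0]], dr=[[0, 0, 0], [0, 0, 0], [0, 0, 0], [0, 0, 0], [0, 0, 0], [0, 0, 0], [0, 0, 0], [0, 0, 0], [0, 0, 0], [0, 0, 0]], claw=[1, 1, 1, 1, 1, 1, 1, 1, 1, 1])

```text
clock: 13.85
ee_pos: [0.6046, 0.1318, 0.0598]
tcp_rot: [[0.189, 0.982, 0.0], [0.982, -0.189, 0.0], [0.0, 0.0, -1.0]]
force: [0.2, -0.1, -1.5]
grip_width: 0.105
finger_force: 59.4
```

```bash
python3 - <<'E'
from cell import r
from h import *
s=r.read_state();st(s)
E
```

```text
t 13.85 case x,y,z [-6.093e+01  1.000e-02  5.976e+01] yaw -10.89 F case [ 0.17 -0.02 -1.53] M [ 0.   -0.01  0.01]
```

Emit:
play_rows(slide=[[0, 2, 0], [0, 4, 0], [0, 6, 0], [0, 8, 0], [0, 10, 0], [0, 12, 0], [0, 14, 0], [0, 16, 0], [0, 18, 0]], dr=[[0, 0, 0], [0, 0, 0], [0, 0, 0], [0, 0, 0], [0, 0, 0], [0, 0, 0], [0, 0, 0], [0, 0, 0], [0, 0, 0]], claw=[1, 1, 1, 1, 1, 1, 1, 1, 1])

```text
clock: 14.98
ee_pos: [0.6223, 0.1285, 0.0598]
tcp_rot: [[0.189, 0.982, 0.0], [0.982, -0.189, 0.0], [0.0, 0.0, -1.0]]
force: [-0.1, -0.1, -1.2]
grip_width: 0.104
finger_force: 59.4
```

Emit:
play_rows(slide=[[0, 2, 0], [0, 4, 0], [0, 5, 0], [0, 6, 0], [0, 7, 0], [0, 8, 0]], dr=[[0, 0, 0], [0, 0, 0], [0, 0, 0], [0, 0, 0], [0, 0, 0], [0, 0, 0]], claw=[1, 1, 1, 1, 1, 1])

```text
clock: 15.72
ee_pos: [0.63, 0.127, 0.0598]
tcp_rot: [[0.189, 0.982, 0.0], [0.982, -0.189, 0.0], [0.0, 0.0, -1.0]]
force: [0.7, -0.5, -0.9]
grip_width: 0.106
finger_force: 59.4
```

```bash
python3 - <<'E'
from cell import r
from h import *
s=r.read_state();st(s)
E
```

```text
t 15.725 case x,y,z [-35.08   0.06  59.76] yaw -10.88 F case [ 0.77 -0.39 -0.89] M [ 0.07 -0.   -0.06]
```

Emit:
play_rows(slide=[[0, 1, 0], [0, 2, 0], [0, 3, 0], [0, 4, 0]], dr=[[0, 0, 0], [0, 0, 0], [0, 0, 0], [0, 0, 0]], claw=[1, 1, 1, 1])

```text
clock: 16.23
ee_pos: [0.634, 0.1262, 0.0597]
tcp_rot: [[0.189, 0.982, 0.0], [0.982, -0.189, 0.0], [0.0, -0.0, -1.0]]
force: [0.1, 0.0, -1.8]
grip_width: 0.102
finger_force: 59.4
```

Emit:
play_rows(slide=[[0, 1, 0], [0, 2, 0], [0, 3, 0], [0, 4, 0]], dr=[[0, 0, 0], [0, 0, 0], [0, 0, 0], [0, 0, 0]], claw=[1, 1, 1, 1])

```text
clock: 16.73
ee_pos: [0.637, 0.1256, 0.0594]
tcp_rot: [[0.189, 0.982, -0.002], [0.982, -0.189, 0.0], [-0.0, -0.002, -1.0]]
force: [-1.5, 0.9, -1.6]
grip_width: 0.108
finger_force: 59.4
```

Emit:
play_rows(slide=[[0, 1, 0], [0, 2, 0], [0, 3, 0]], dr=[[0, 0, 0], [0, 0, 0], [0, 0, 0]], claw=[1, 1, 1])

```text
clock: 17.1
ee_pos: [0.6396, 0.1252, 0.0595]
tcp_rot: [[0.189, 0.982, -0.003], [0.982, -0.189, 0.0], [-0.0, -0.003, -1.0]]
force: [-5.9, 0.7, 1.2]
grip_width: 0.108
finger_force: 59.5
```

```bash
python3 - <<'E'
from cell import r
from h import *
s=r.read_state();st(s)
E
```

```text
t 17.1 case x,y,z [-25.32   0.07  59.46] yaw -10.87 F case [-5.91 -0.4   1.21] M [ 0.21  1.21 -0.01]
```

Emit:
play_rows(slide=[[0, 0.7, 0], [0, 1.4, 0], [0, 2, 0]], dr=[[0, 0, 0], [0, 0, 0], [0, 0, 0]], claw=[1, 1, 1])

```text
clock: 17.48
ee_pos: [0.6433, 0.1243, 0.0595]
tcp_rot: [[0.189, 0.982, 0.001], [0.982, -0.189, -0.0], [-0.0, 0.001, -1.0]]
force: [-1.6, -0.1, -4.5]
grip_width: 0.106
finger_force: 58.7
```

Emit:
play_rows(slide=[[0, 0.7, 0], [0, 1.4, 0], [0, 2, 0]], dr=[[0, 0, 0], [0, 0, 0], [0, 0, 0]], claw=[1, 1, 1])

```text
clock: 17.85
ee_pos: [0.6465, 0.1237, 0.0606]
tcp_rot: [[0.189, 0.982, 0.004], [0.982, -0.189, -0.0], [0.001, 0.004, -1.0]]
force: [2.0, -0.4, -1.6]
grip_width: 0.102
finger_force: 59.2
```

Emit:
play_rows(slide=[[0, 0.5, 0], [0, 1, 0], [0, 1, 0]], dr=[[0, 0, 0], [0, 0, 0], [0, 0, 0]], claw=[1, 1, 1])

```text
clock: 18.23
ee_pos: [0.6467, 0.1237, 0.0604]
tcp_rot: [[0.189, 0.982, 0.002], [0.982, -0.189, 0.0], [0.0, 0.002, -1.0]]
force: [2.6, -0.5, -0.9]
grip_width: 0.106
finger_force: 59.4
```

```bash
python3 - <<'E'
from cell import r
from h import *
s=r.read_state();st(s)
E
```

```text
t 18.225 case x,y,z [-1.810e+01 -1.000e-02  6.038e+01] yaw -10.9 F case [ 2.6  -0.03 -0.95] M [-0.2  -0.59 -0.03]
```

Emit:
play_rows(slide=[[0, 0.5, 0], [0, 1, 0], [0, 1, 0]], dr=[[0, 0, 0], [0, 0, 0], [0, 0, 0]], claw=[1, 1, 1])

```text
clock: 18.6
ee_pos: [0.6469, 0.1237, 0.0599]
tcp_rot: [[0.189, 0.982, 0.001], [0.982, -0.189, 0.0], [0.0, 0.001, -1.0]]
force: [2.2, -1.4, -0.2]
grip_width: 0.108
finger_force: 59.5
```

```bash
python3 - <<'E'
from cell import r
from h import *
s=r.read_state();st(s)
E
```

```text
t 18.6 case x,y,z [-1.783e+01  2.000e-02  5.994e+01] yaw -10.88 F case [ 2.45 -0.99 -0.15] M [-0.26 -0.59 -0.07]
```

Emit:
play_rows(slide=[[0, 0.5, 0], [0, 1, 0], [0, 1, 0]], dr=[[0, 0, 0], [0, 0, 0], [0, 0, 0]], claw=[1, 1, 1])

```text
clock: 18.98
ee_pos: [0.647, 0.1238, 0.0594]
tcp_rot: [[0.189, 0.982, -0.001], [0.982, -0.189, 0.0], [0.0, -0.001, -1.0]]
force: [1.1, -1.0, -0.4]
grip_width: 0.104
finger_force: 59.4
```

```bash
python3 - <<'E'
from cell import r
from h import *
s=r.read_state();st(s)
E
```

```text
t 18.975 case x,y,z [-17.77   0.17  59.45] yaw -10.87 F case [ 1.27 -0.79 -0.4 ] M [-0.06 -0.17 -0.02]
```

Emit:
play_rows(slide=[[0, 0.7, 0], [0, 1.4, 0], [0, 2, 0], [0, 2, 0]], dr=[[0, 0, 0], [0, 0, 0], [0, 0, 0], [0, 0, 0]], claw=[1, 1, 1, 1])

```text
clock: 19.48
ee_pos: [0.6484, 0.1236, 0.0593]
tcp_rot: [[0.189, 0.982, -0.003], [0.982, -0.189, 0.001], [0.0, -0.003, -1.0]]
force: [-3.6, 1.5, 0.5]
grip_width: 0.103
finger_force: 59.6
```

```bash
python3 - <<'E'
from cell import r
from h import *
s=r.read_state();st(s)
E
```

```text
t 19.475 case x,y,z [-16.35   0.21  59.35] yaw -10.88 F case [-3.79  0.8   0.52] M [ 0.19  0.73 -0.05]
```

Emit:
play_rows(slide=[[0, 0.7, 0], [0, 1.4, 0], [0, 1.4, 0]], dr=[[0, 0, 0], [0, 0, 0], [0, 0, 0]], claw=[1, 1, 1])

```text
clock: 19.85
ee_pos: [0.6485, 0.1236, 0.0594]
tcp_rot: [[0.189, 0.982, -0.006], [0.982, -0.189, 0.001], [-0.0, -0.006, -1.0]]
force: [-7.8, 0.7, 2.8]
grip_width: 0.107
finger_force: 60.1
```

```bash
python3 - <<'E'
from cell import r
from h import *
s=r.read_state();st(s)
E
```

```text
t 19.85 case x,y,z [-16.27   0.24  59.42] yaw -10.87 F case [-7.81 -0.78  2.77] M [ 0.28  1.43 -0.06]
```

Emit:
play_rows(slide=[[0, 0.7, 0], [0, 1.4, 0], [0, 1.4, 0]], dr=[[0, 0, 0], [0, 0, 0], [0, 0, 0]], claw=[1, 1, 1])

```text
clock: 20.23
ee_pos: [0.6486, 0.1236, 0.0595]
tcp_rot: [[0.188, 0.982, -0.009], [0.982, -0.188, 0.002], [-0.0, -0.009, -1.0]]
force: [-10.9, 2.3, 6.1]
grip_width: 0.108
finger_force: 60.6
```

```bash
python3 - <<'E'
from cell import r
from h import *
s=r.read_state();st(s)
p,d=r.capture('scene');cv2.imwrite('pics/c3.png',cv2.resize(p[170:270,240:390,::-1],None,fx=5,fy=5,interpolation=cv2.INTER_CUBIC))
E
```

```text
t 20.225 case x,y,z [-16.21   0.27  59.49] yaw -10.86 F case [-11.16   0.19   6.08] M [ 0.32  2.11 -0.07]
```

View pics/c3.png

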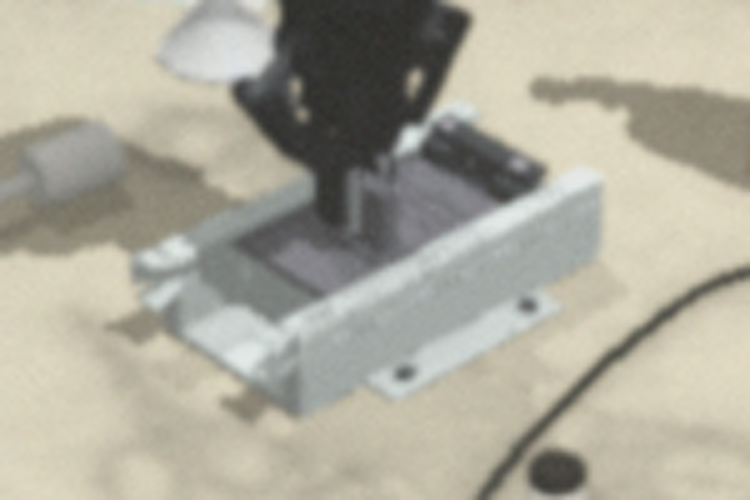

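The scene view shows the plate seated in both grooves, with its front edge against the dark strike plate at px (480,155). The force rises against a hard stop. A gentle pull back will confirm the latch.

Emit:
play_rows(slide=[[0, -1.5, 0], [0, -3, 0], [0, -4.5, 0], [0, -6, 0], [0, -7, 0]], dr=[[0, 0, 0], [0, 0, 0], [0, 0, 0], [0, 0, 0], [0, 0, 0]], claw=[1, 1, 1, 1, 1])

```text
clock: 20.9
ee_pos: [0.6469, 0.1236, 0.0602]
tcp_rot: [[0.189, 0.982, 0.003], [0.982, -0.189, -0.0], [0.0, 0.003, -1.0]]
force: [2.4, 0.2, -1.8]
grip_width: 0.105
finger_force: 59.2
```

```bash
python3 - <<'E'
from cell import r
from h import *
s=r.read_state();st(s);print(s['tcp_rot'])
E
```

```text
t 20.9 case x,y,z [-17.87  -0.13  60.19] yaw -10.89 F case [ 2.32  0.68 -1.77] M [ 0.   -0.28  0.1 ]
[[ 1.89002437e-01  9.81971206e-01  3.26033076e-03]
 [ 9.81976590e-01 -1.89002181e-01 -3.89378271e-04]
 [ 2.33851374e-04  3.27516192e-03 -9.99994609e-01]]
```

Emit:
play_rows(slide=[[0, 1.5, 0], [0, 3, 0], [0, 4.5, 0], [0, 5, 0], [0, 5, 0]], dr=[[0, 0, 0], [0, 0, 0], [0, 0, 0], [0, 0, 0], [0, 0, 0]], claw=[1, 1, 1, 1, 1])

```text
clock: 21.52
ee_pos: [0.6485, 0.1234, 0.0594]
tcp_rot: [[0.189, 0.982, -0.004], [0.982, -0.189, 0.001], [-0.0, -0.004, -1.0]]
force: [-5.1, 0.5, 1.7]
grip_width: 0.106
finger_force: 59.9
```

```bash
python3 - <<'E'
from cell import r
from h import *
s=r.read_state();st(s);print(s['tcp_rot'][2])
E
```

```text
t 21.525 case x,y,z [-1.626e+01  3.000e-02  5.939e+01] yaw -10.88 F case [-5.09 -0.46  1.69] M [ 0.13  1.11 -0.07]
[-1.95561503e-04 -4.49628540e-03 -9.99989873e-01]
```

Home against the posts. Next: relax, open and retreat upward.

Emit:
play_rows(slide=[[0, -1, 0], [0, -1, 0], [0, -1, 0], [0, -1, 0], [0, -1, 0], [0, -1, 0], [0, -1, 0]], dr=[[0, 0, 0], [0, 0, 0], [0, 0, 0], [0, 0, 0], [0, 0, 0], [0, 0, 0], [0, 0, 0]], claw=[1, 0.7, 0.4, 0.1, -0.2, -0.2, -0.2])

```text
clock: 22.4
ee_pos: [0.6495, 0.1232, 0.0598]
tcp_rot: [[0.189, 0.982, 0.0], [0.982, -0.189, 0.0], [0.0, 0.0, -1.0]]
force: [0.8, 0.8, 0.1]
grip_width: 0.599
finger_force: 0.0
```

Emit:
play_rows(slide=[[0, 0, -10], [0, 0, -25], [0, 0, -50], [0, 0, -100], [0, 0, -150], [0, 0, -200], [0, 0, -240], [0, 0, -240]], dr=[[0, 0, 0], [0, 0, 0], [0, 0, 0], [0, 0, 0], [0, 0, 0], [0, 0, 0], [0, 0, 0], [0, 0, 0]], claw=[-0.2, -0.2, -0.2, -0.2, -0.2, -0.2, -0.2, -0.2])

```text
clock: 23.4
ee_pos: [0.6516, 0.1227, 0.3055]
tcp_rot: [[0.189, 0.982, 0.009], [0.982, -0.189, 0.002], [0.004, 0.009, -1.0]]
force: [0.3, -1.5, -0.8]
grip_width: 0.601
finger_force: 0.0
```

```bash
python3 - <<'E'
from cell import r
from h import *
s=r.read_state();st(s)
k=r.calibration('wrist');p,d=r.capture('wrist');P=cloud(r,'wrist',d,k);cv2.imwrite('pics/w4.png',p[:,:,::-1])
a=np.radians(YAW);D=(P[...,:2]-C)*1000;x=D@[np.cos(a),np.sin(a)];y=D@[-np.sin(a),np.cos(a)];z=P[...,2]*1000
m=(abs(z-78)<5)&(abs(y)<30)&(abs(x)<95);print('rib top',x[m].mean(),y[m].mean(),z[m].mean(),m.sum())
m=(abs(z-41)<3)&(abs(y)<33)&(abs(x)<95);print('plate x',np.percentile(x[m],[1,99]),z[m].mean())
E
```

```text
t 23.4 case x,y,z [-1.3100e+01 -5.0000e-02  3.0555e+02] yaw -10.91 F case [ 0.61 -1.46 -0.76] M [-0.01  0.01 -0.07]
rib top -17.424915993569986 0.9480852925834691 77.88987617983847 572
plate x [-58.07770367  85.40072532] 41.22129364790843
```

View pics/w4.png

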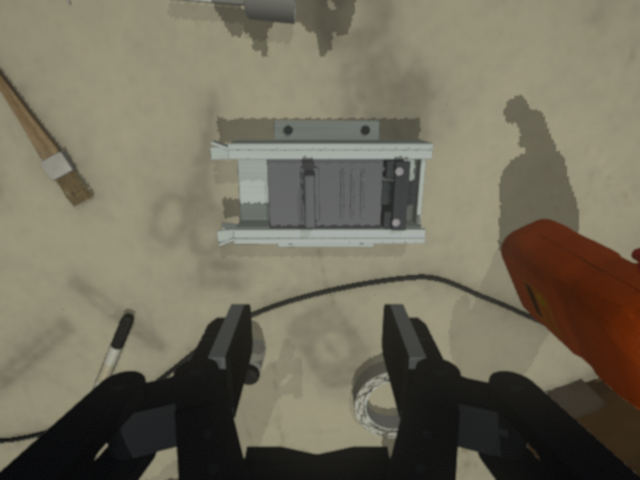

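```bash
python3 -c "
from cell import r
print(r.job_done())"
```

```text
the job is handed in; nothing more can be done
None
```

The cover is in the case's rails and pushed home against the stop posts. The tongue is latched: a gentle pull moved it back only about 1.6 mm and it held. The highest force I read while pushing was about 11 N. The gripper let go and backed off, and I handed the job in at about 23 s.

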